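# Turn the hole template home about its peg and lock it with the keeper

## Robot

A 6-joint arm with a two-finger parallel gripper is mounted at the origin on a cart in front of the work surface, level with it; the furniture and walls round the work are solid. World frame = base frame: x ahead of the robot, y to its left, z up, the work surface at z = 0. Lengths are in m, angles in rad, forces in N, time in s.
With the tool pointing down it reaches from about 0.15 to 0.775 m from the base axis. Payload 6.1 kg.
Tool frame: the origin (TCP) lies between the finger pads; the fingertips stand 22 mm ahead of it and the grasp point (between the pads) lies 3 mm ahead of it (env.finger_overhang is the x of the fingertips in the tool frame, in m); x points along the fingers, z is the direction in which the jaws open and shut, and the axes are right-handed (so a half turn about x gives the same grasp; the last joint's range is limited). The gripper opens to 85 mm and grips with 20 to 120 N. Pads are 22 mm wide; open, the fingers measure 114 mm over their backs; the gripper's body (76 mm by 85 mm) begins 54 mm behind the grasp point. The pads swing forward as they close: fully open they stand 13 mm farther back than shut.
Start: joints at [1.101, 0.126, -0.04, 1.405, 0, 1.571], TCP at [0.238, 0.468, 0.253] pointing down, gripper open.
Joint ranges: [-2.72, 2.72], [-0.95, 1.95], [-1.27, 1.35], [-1.78, 2.02], [-1.46, 1.47], [-3.14, 3.14]. Speed limits (rad/s): [2.39, 2.39, 3.01, 3.14, 3.14, 3.14].

## Interface

Orientations are given as a unit quaternion [x, y, z, w].
In Python, from station import env, cams, job gives the robot as it stands.
- The arm moves only by the tool arm_command, never from a script. Its argument "commands" is one flat list of numbers, 7 for each row, row after row: the shift along the tool's x, y, z in mm, then the turn, a rotation vector about the tool's x, y, z in degrees, then the finger opening in mm, from 0 to 85.4. In form: [tx, ty, tz, wx, wy, wz, fingers, tx, ty, tz, wx, wy, wz, fingers, ...]. A call has exactly 8 rows; each row shifts and turns the commanded pose from where the row before left it, along the tool's axes as they then stand; what a row does not reach is not made up. A row lasts 1/12 s, in which the tool goes at most 41.7 mm and 7.16 degrees, less where a joint would pass 70% of its speed; a pose out of reach is approached as far as the arm can. A call with a gripper value outside its range is refused whole. The fingers move at their own pace and stop on an object; "newtons" is the grip in N (left out, the last holds). Time passes only in rows, so rows that do not move let the fingers close, or fill a call up. It gives the time, the measured TCP pose, the force and the opening at its end, in the units of the state.
- env.get_state(): the state, without advancing time (a new reading comes with each control period).
- cams.grab_frame(name): name is "side" or "top"; returns a dict with "color" (400x640x3 uint8, blue, green, red), "fovy" (degrees; the focal length in pixels is half the picture's height over the tangent of half this angle, whatever the lens; pixels are square), "cx", "cy" (the principal point, pixels), "k1" (the pictures are not rectified: a ray, as slopes to the right and down, at radius r is drawn at 1 + k1 r^2 times it, then the intrinsics apply), "extrinsics" (4x4, takes a point from camera to world coordinates). Camera axes: x right, y down, z forward; pixel columns grow to the right and rows downward; lengths in m; the calibration is good to about 2 mm. A picture is of the moment at which its call begins. There is no depth.
- job.close_job(): hands the job in, once; it reports no verdict.
The state is a dict: "time_s": time; "joint_positions": joint angles; "qd": joint speeds; "tau": joint torques, N m; "tool_pos": TCP position; "ee_rot": TCP orientation; "wrist_force": force on the tool from outside, world axes, zero at the start; "ft_torque": the same for the moment, N m; "gripper_width": finger opening in m.
Only numpy, scipy, OpenCV 4.12 (cv2) and the standard library are available. Lean on these libraries where they do the work, as an engineer would, in place of code of your own. Each camera call takes 0.05 s, during which the arm holds its last target.

## Task

The aluminium hole template on the plywood jig board has swung away from its brass stop. Without lifting it, and with its notched corner staying on the steel peg, push its free near corner so that it turns flat on the board until its far long edge lies against the brass stop; then swing the red keeper arm by its black handle right across the top of the template as far as it goes. Leave the tin, the beeswax and the dye bottle where they are.

Things in the scene. Friction and masses are not known exactly. Their poses are not given: they have to be found in the camera images.
- jig: Plywood jig board, 180 x 260 x 12 mm, fixed on the bench; origin at the centre of its underside, x to its far side, y to its left, z up. It carries peg, stop and keeper. The brass stop (16 x 44 mm, 16 mm high above the board) has its near face at x = 70 mm, y = -48 to -4 mm.
- peg (a point): Axis of the fixed steel peg (15 mm diameter, rising 20 mm above the board) about which the template turns; at x = 50, y = 90 mm on the board; this point is 5 mm above the board's top.
- template: Loose aluminium plate with small holes, 75 x 150 x 10 mm, 0.3 kg, flat on the board; a notch in its left short edge, 18 mm wide, 21 mm deep, straddles the peg. Origin: underside, on the peg's axis. x to its far edge (+20 mm; near edge -55), y along it to the left edge (+12; right edge -138). Starts 0.25 to 0.55 rad clockwise of home (axes parallel to the board's, far edge on the stop).
- push_corner (a point): The template's free near right corner, diagonally opposite the notch, 5 mm above the board (template x = -55, y = -138 mm). Pushing the near long edge close to this corner turns the template anticlockwise about the peg.
- keeper (a joint): Red level arm, 80 mm long, 18 mm wide, on a post at the board's right; light friction leaves it where it is put; it passes 3 mm over the template. In rad: 0 = end stop, pointing to the near right, midway between the board's -x and -y; grows clockwise from above to 2.356 = other end stop, pointing along the board's +y across the template. Starts at 0 to 0.5.
- keeper_pivot (a point): Axis of the keeper's hinge (vertical), half-way up the arm's thickness, 29 mm above the bench; at x = 30, y = -85 mm on the board.
- keeper_handle (a point): Centre of the keeper's black upright handle, a round post of 14 mm diameter from 33 to 69 mm above the bench, 55 mm from the hinge axis; this point is 51 mm above the bench. Push it sideways to swing the arm.
- rivet_tin: Bystander: red round tin, 56 mm diameter, 35 mm high; origin at the centre of its underside.
- beeswax: Bystander: round yellow beeswax puck, 39 mm diameter, 13 mm high; origin at the centre of its underside.
- dye_brown: Bystander: brown dye bottle, 34 mm diameter, 78 mm high; origin at the centre of its underside.

How it is judged:
By the outcome, as a careful person would: the job done as asked, in the order asked, and still so for the second after the job is handed in, with the robot touching nothing.
It also fails if it takes over 51 s, if anything falls off the work surface, if the arm or the gripper's body presses on something with over 40 N, if the wrist force passes 120 N, or if a joint passes its speed limit or range.

## Working session

There is one attempt and no reset: what is moved stays moved. The work goes in short steps, Python scripts to look and compute and a tool call to move; the robot and the scene stay as the last step left them, time stands still between calls to the robot, and variables do not carry over. Pictures are saved under pics/ and viewed, and the job is handed in when it is done.

Besides the shell and the picture viewer there is one more tool, called by a JSON object that holds its "name" and its "arguments", one argument or row to a line. arm_command: Moves the arm, as the interface text tells. Its arguments: {"type":"object","properties":{"commands":{"type":"array","items":{"type":"number"}},"newtons":{"type":"number"}},"required":["commands"]}

```bash
ls; mkdir -p pics
python3 - <<'E'
from station import env,cams,job
import cv2
for n in("top","side"):
    f=cams.grab_frame(n); cv2.imwrite(f"pics/{n}0.png",f["color"]); print(n,f["fovy"],f["cx"],f["cy"],f["k1"],f["extrinsics"])
print(env.get_state(),env.finger_overhang)
E
```

```text
pics
top 50.39105299600576 316.6565680161526 191.0987612778331 0.0011881373626629983 [[-1.59547814e-04 -9.96299768e-01  8.59461893e-02  4.15254673e-01]
 [-9.99997572e-01  3.47858113e-04  2.17605379e-03 -7.17740368e-02]
 [-2.19789896e-03 -8.59456334e-02 -9.96297404e-01  9.19440658e-01]
 [ 0.00000000e+00  0.00000000e+00  0.00000000e+00  1.00000000e+00]]
side 50.29600940061074 318.8463717486708 202.78805075654526 -0.0622247076657961 [[ 0.99903884  0.01602831 -0.04079815  0.50652087]
 [ 0.04294164 -0.54469592  0.8375335  -0.85666121]
 [-0.00879834 -0.83848044 -0.54486066  0.55487473]
 [ 0.          0.          0.          1.        ]]
{'time_s': 0.1, 'joint_positions': array([ 1.10103739e+00,  1.26293514e-01, -4.04821095e-02,  1.40543895e+00,
        2.59958854e-05,  1.57078403e+00]), 'qd': array([-3.82827854e-04, -1.04148275e-03,  3.77637100e-03,  3.69776580e-05,
        5.41481967e-04,  2.16256031e-03]), 'tau': array([-9.16152603e-04, -4.36902273e+01,  3.53606844e+01,  1.36401496e-02,
       -4.21277775e-05,  7.81113254e-07]), 'tool_pos': array([0.23748931, 0.46782499, 0.25263147]), 'ee_rot': array([-0.3701664 ,  0.60306381,  0.36965745,  0.60219951]), 'wrist_force': array([-0.07702116, -0.69210553,  0.44621191]), 'ft_torque': array([ 0.00328957, -0.00685273,  0.02022399]), 'gripper_width': 0.08569889225194435} 0.022
```

View pics/top0.png

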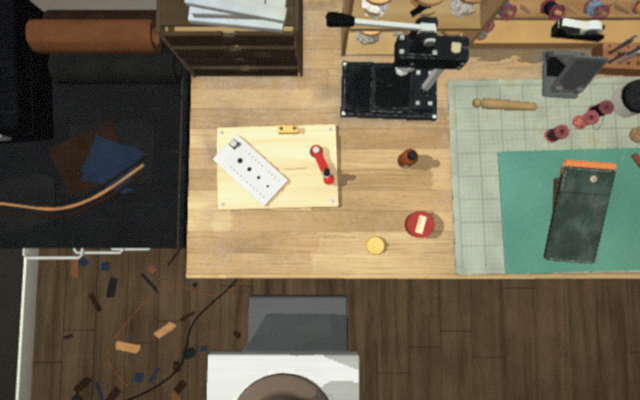

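View pics/side0.png

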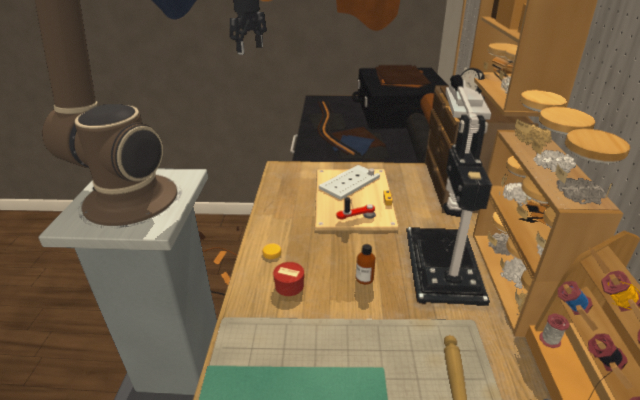

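The top view shows the board at about (218–340, 125–208), the template at (213–288, 135–204) with the peg near (235,143), the brass stop at (289,129), and the keeper from (316,150) to (330,181). Next I measure these.

```bash
cat > h.py <<'E'
import numpy as np, cv2
from station import env,cams,job
def K(f):
    h=f["color"].shape[0]; F=h/2/np.tan(np.radians(f["fovy"])/2)
    return np.array([[F,0,f["cx"]],[0,F,f["cy"]],[0,0,1.]]),np.array([f["k1"],0,0,0,0.])
def ray(f,p,z):
    k,d=K(f); u=cv2.undistortPoints(np.array(p,float).reshape(-1,1,2),k,d).reshape(-1,2)
    E=f["extrinsics"]; v=np.c_[u,np.ones(len(u))]@E[:3,:3].T; o=E[:3,3]
    return o+v*((z-o[2])/v[:,2])[:,None]
def proj(f,P):
    k,d=K(f); Ei=np.linalg.inv(f["extrinsics"])
    return cv2.projectPoints(np.array(P,float).reshape(-1,1,3),cv2.Rodrigues(Ei[:3,:3])[0],Ei[:3,3],k,d)[0].reshape(-1,2)
E
python3 - <<'E'
from h import *
f=cams.grab_frame("top"); c=f["color"]
cr=c[110:220,200:350]; cv2.imwrite("pics/topz0.png",cv2.resize(cr,None,fx=5,fy=5,interpolation=cv2.INTER_CUBIC))
hsv=cv2.cvtColor(c,cv2.COLOR_BGR2HSV)
for p in [(300,180),(180+70,200),(210,220),(225,160),(260,170)]: print(p,hsv[p[1],p[0]])
s=cams.grab_frame("side"); cv2.imwrite("pics/sidez0.png",cv2.resize(s["color"][150:250,290:420],None,fx=5,fy=5,interpolation=cv2.INTER_CUBIC))
E
```

```text
(300, 180) [ 24  66 250]
(250, 200) [ 27  57 250]
(210, 220) [ 19  96 220]
(225, 160) [ 38   8 244]
(260, 170) [ 39   7 245]
```

View pics/topz0.png

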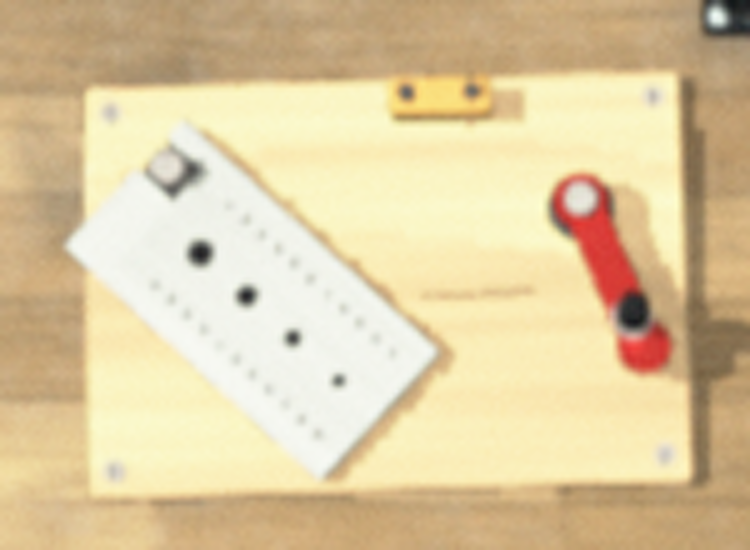

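View pics/sidez0.png

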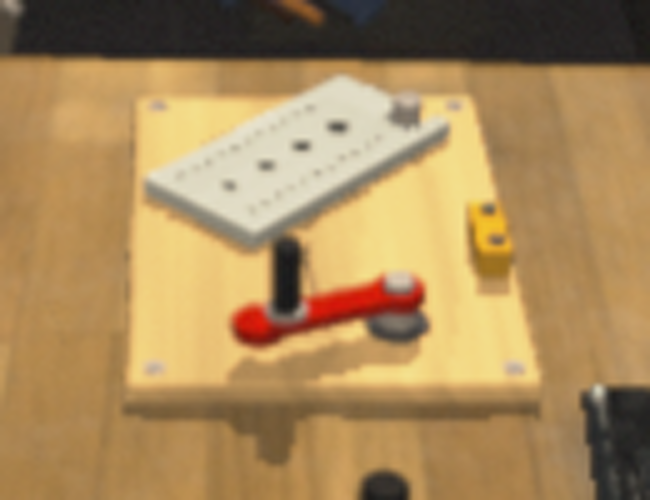

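The zoom shows board corners at (86,88), (680,72), (692,482), (92,496), template corners at (185,122), (438,350), (322,478), (68,244), the keeper hinge at (580,200) and the handle at (633,312).

```bash
cat >> h.py <<'E'
def measure(f,show=True):
    z=lambda p:(np.array(p,float)+.5)/5-.5+[200,110]
    B=ray(f,z([(86,88),(680,72),(692,482),(92,496)]),.012)[:,:2]  # FL,FR,NR,NL
    ex=(B[0]-B[3])+(B[1]-B[2]); ey=(B[0]-B[1])+(B[3]-B[2])
    a=(np.arctan2(ex[1],ex[0])+np.arctan2(-ey[0],ey[1]))/2
    return B,B.mean(0),a
E
python3 - <<'E'
from h import *
f=cams.grab_frame("top")
B,c,a=measure(f); print(B,c,np.degrees(a)); print([np.linalg.norm(B[i]-B[i-1]) for i in range(4)])
R=np.array([[np.cos(a),-np.sin(a)],[np.sin(a),np.cos(a)]])
z=lambda p:(np.array(p,float)+.5)/5-.5+[200,110]
hsv=cv2.cvtColor(f["color"],cv2.COLOR_BGR2HSV)
m=((hsv[...,1]<32)&(hsv[...,2]>170)).astype(np.uint8); m2=np.zeros_like(m); m2[125:212,205:292]=m[125:212,205:292]
cs=max(cv2.findContours(m2,0,2)[0],key=cv2.contourArea); r=cv2.minAreaRect(cs); print(r)
bx=ray(f,cv2.boxPoints(r),.022)[:,:2]
T=ray(f,z([(185,122),(438,350),(322,478),(68,244)]),.022)[:,:2]
toB=lambda P:(np.atleast_2d(P)-c)@R
print("tmpl world",T.round(4),"box",bx.round(4)); print("board",toB(T).round(4)); e=toB(T); d=(e[0]-e[1])+(e[3]-e[2]); print("ang deg",np.degrees(np.arctan2(-d[0],d[1])))
print("peg top",toB(ray(f,z([(170,166)]),.032)[:,:2]))
print("pivot",ray(f,z([(580,198)]),.036),toB(ray(f,z([(580,198)]),.036)[:,:2]),"handle",ray(f,z([(632,306)]),.069),toB(ray(f,z([(632,306)]),.069)[:,:2]))
w=lambda p:c+R@np.array(p)
print("exp peg",w([.05,.09]),"pivot",w([.03,-.085]),"stop",w([.07,-.026]), "stop seen",toB(ray(f,z([(390,117),(490,117)]),.028)[:,:2]))
s=cams.grab_frame("side")
for n,P in dict(pivot=[*w([.03,-.085]),.036],peg=[*w([.05,.09]),.032],BNL=[*w([-.09,.13]),.012],BNR=[*w([-.09,-.13]),.012],BFR=[*w([.09,-.13]),.012],BFL=[*w([.09,.13]),.012]).items(): print(n,((proj(s,P)[0]-[290,150])*5).round(0),((proj(f,P)[0]-[200,110])*5).round(0))
E
```

```text
[[ 0.6328911   0.14703771]
 [ 0.63978987 -0.1109575 ]
 [ 0.46157478 -0.11537326]
 [ 0.45566196  0.14092782]] [0.54747943 0.01540869] 1.5615902849952665
[np.float64(0.17733441917676734), np.float64(0.2580874341356286), np.float64(0.17826979146125943), np.float64(0.25636927143579674)]
((249.8226318359375, 169.42074584960938), (69.5996322631836, 35.26054000854492), 42.51044845581055)
tmpl world [[ 0.6156  0.1019]
 [ 0.5172 -0.0072]
 [ 0.4628  0.0415]
 [ 0.5628  0.151 ]] box [[ 0.5617  0.153 ]
 [ 0.618   0.103 ]
 [ 0.5165 -0.0077]
 [ 0.4613  0.0424]]
board [[ 0.0705  0.0846]
 [-0.0309 -0.0218]
 [-0.0839  0.0284]
 [ 0.019   0.1351]]
ang deg -43.79354360645488
peg top [[0.04946385 0.08924356]]
pivot [[ 0.57993803 -0.06763583  0.036     ]] [[ 0.03018346 -0.08389823]] handle [[ 0.5296895  -0.08876105  0.069     ]] [[-0.0206221  -0.10364625]]
exp peg [0.59500822 0.10673784] pivot [ 0.57978467 -0.06874219] stop [ 0.61816197 -0.00867405] stop seen [[ 0.0688477  -0.00393286]
 [ 0.06765959 -0.04652528]]
pivot [397. 280.] [581. 196.]
peg [407.  98.] [166. 163.]
BNL [135.  95.] [ 85. 498.]
BNR [124. 384.] [694. 481.]
BFR [542. 384.] [681.  67.]
BFL [473.  95.] [82. 84.]
```

```bash
cat >> h.py <<'E'
from scipy.spatial.transform import Rotation as Ro
C=np.array([.5475,.0154]);A=np.radians(1.56)
def wB(x,y): return C+np.array([[np.cos(A),-np.sin(A)],[np.sin(A),np.cos(A)]])@np.array([x,y])/1000
PEG=wB(50,90);PIV=wB(30,-85)
def st():
    s=env.get_state();M=Ro.from_quat(s["ee_rot"]).as_matrix();p=s["tool_pos"]
    print("t",round(s["time_s"],2),"p",p.round(4),"yawY",round(np.degrees(np.arctan2(M[1,1],M[0,1])),1),"xaxis",M[:,0].round(3),"F",s["wrist_force"].round(1),"w",round(s["gripper_width"],4),"q",s["joint_positions"].round(2))
    return p,M
def goto(xy,z=None,yaw=None):
    """shift in tool mm now, and turn about tool x (deg) so that tool y has world yaw"""
    p,M=st(); d=np.array([*xy,p[2] if z is None else z])-p
    print("shift tool mm",(M.T@d*1000).round(1))
    if yaw is not None:
        y=np.degrees(np.arctan2(M[1,1],M[0,1])); dy=(yaw-y+180)%360-180; print("turn tool x deg (down)",round(-dy,1))
def tmpl(x,y,th):  # template frame mm, th rad relative board
    t=A+th; return PEG+np.array([[np.cos(t),-np.sin(t)],[np.sin(t),np.cos(t)]])@np.array([x,y])/1000
E
python3 - <<'E'
from h import *
print(PEG,PIV)
th=-np.radians(43.8); t=tmpl(-75,-120,th); print(t); goto(t,.12,1.56-43.8)
goto(t,.12,180+1.56-43.8)
E
```

```text
[0.59503133 0.10672783] [ 0.5798029  -0.06875178]
[0.45883766 0.0683054 ]
t 0.3 p [0.2376 0.468  0.253 ] yawY 153.1 xaxis [-0. -0. -1.] F [-0.5  0.   0.5] w 0.0852 q [ 1.1   0.13 -0.04  1.41 -0.    1.57]
shift tool mm [ 133.2 -378.2 -256.2]
turn tool x deg (down) -164.7
t 0.3 p [0.2376 0.468  0.253 ] yawY 153.1 xaxis [-0. -0. -1.] F [-0.5  0.   0.5] w 0.0852 q [ 1.1   0.13 -0.04  1.41 -0.    1.57]
shift tool mm [ 133.2 -378.2 -256.2]
turn tool x deg (down) 15.3
```

{"name": "arm_command", "arguments": {
  "commands": [0,-24,-16,0,0,0,0,0,-24,-16,0,0,0,0,0,-24,-16,0,0,0,0,0,-24,-16,0,0,0,0,0,-24,-16,0,0,0,0,0,-24,-16,0,0,0,0,0,-24,-16,0,0,0,0,0,-24,-16,0,0,0,0],
  "newtons": 60
}}

```text
time_s: 0.97
tool_pos: [0.3513, 0.2658, 0.2534]
ee_rot: [-0.37, 0.602, 0.37, 0.603]
wrist_force: [1.4, -0.5, -0.3]
gripper_width: 0.0
```

{"name": "arm_command", "arguments": {
  "commands": [10,-23,-16,0,0,0,0,20,-23,-16,0,0,0,0,20,-23,-16,0,0,0,0,20,-23,-16,0,0,0,0,20,-23,-16,0,0,0,0,20,-23,-16,5,0,0,0,13,-23,-16,5,0,0,0,10,-23,-16,5.3,0,0,0]
}}

```text
time_s: 1.63
tool_pos: [0.4503, 0.0652, 0.1188]
ee_rot: [-0.285, 0.648, 0.285, 0.647]
wrist_force: [1.1, 0.1, 0.0]
gripper_width: 0.0001
```

Run:
```python
from h import *
th=-np.radians(43.8); goto(tmpl(-78,-120,th),.037,180+1.56-43.8)
f=cams.grab_frame("side"); cv2.imwrite("pics/s1.png",cv2.resize(f["color"][60:240,220:420],None,fx=3,fy=3))
```

```text
t 1.63 p [0.4503 0.0652 0.1188] yawY 137.5 xaxis [-0.001 -0.    -1.   ] F [1.1 0.1 0. ] w 0.0001 q [ 0.14  0.03 -0.44  1.1   0.    0.89]
shift tool mm [81.8 -1.3  8.1]
turn tool x deg (down) -0.2
```

View pics/s1.png

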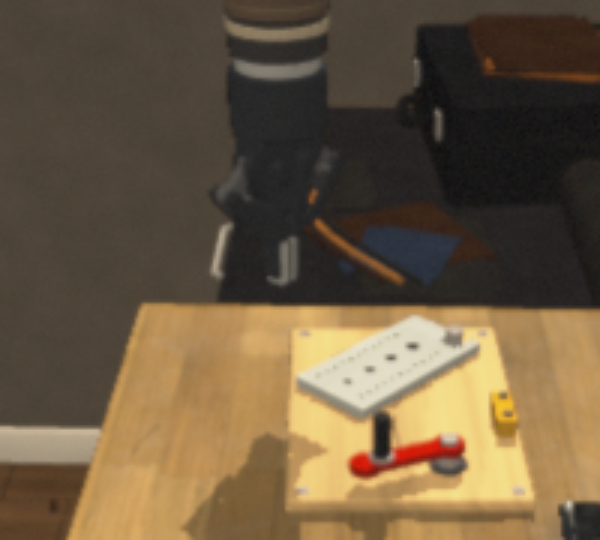

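{"name": "arm_command", "arguments": {
  "commands": [10,0,1,0,0,0,0,12,0,1,0,0,0,0,12,0,1,0,0,0,0,12,-1.5,1,0,0,0,0,12,0,1,0,0,0,0,12,0,1,0,0,0,0,12,0,2,0,0,0,0,0,0,0,0,0,0,0]
}}

```text
time_s: 2.35
tool_pos: [0.4554, 0.0724, 0.0362]
ee_rot: [-0.287, 0.647, 0.288, 0.645]
wrist_force: [-1.1, -0.2, -1.1]
gripper_width: 0.0003
```

Run:
```python
from h import *
th=-np.radians(43.8); goto(tmpl(-66,-120,th),.037,180+1.56-43.8)
f=cams.grab_frame("side"); cv2.imwrite("pics/s2.png",cv2.resize(f["color"][150:250,290:420],None,fx=5,fy=5,interpolation=2))
# arc step in tool frame about peg
p,M=st()
rel=M.T@np.array([*(PEG-p[:2]),0])*1000; print("peg in tool",rel.round(1))
```

```text
t 2.35 p [0.4554 0.0724 0.0362] yawY 137.9 xaxis [-0.003 -0.    -1.   ] F [-1.1 -0.2 -1.1] w 0.0003 q [ 0.16  0.11 -0.55  0.91  0.    0.89]
shift tool mm [ -0.9 -14.3  -0.7]
turn tool x deg (down) 0.1
t 2.4 p [0.4557 0.0723 0.0373] yawY 137.9 xaxis [-0.002 -0.    -1.   ] F [ 0.1 -0.4 -0.1] w -0.0001 q [ 0.16  0.11 -0.55  0.92  0.    0.89]
peg in tool [ -0.3 -80.3 118.9]
```

View pics/s2.png

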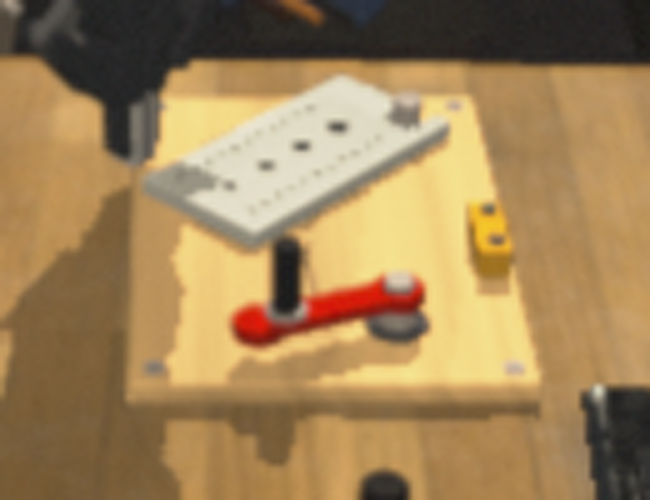

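{"name": "arm_command", "arguments": {
  "commands": [0,-4,0,0,0,0,0,0,-4,0,0,0,0,0,0,-4,0,0,0,0,0,0,-5.2,-2.6,-2.5,0,0,0,0,-5.2,-2.6,-2.5,0,0,0,0,-5.2,-2.6,-2.5,0,0,0,0,-5.2,-2.6,-2.5,0,0,0,0,-5.2,-2.6,-2.5,0,0,0]
}}

```text
time_s: 3.07
tool_pos: [0.4791, 0.0371, 0.039]
ee_rot: [-0.356, 0.611, 0.356, 0.611]
wrist_force: [-0.7, 1.4, 0.2]
gripper_width: 0.0001
```

Run:
```python
from h import *
p,M=st()
rel=M.T@np.array([*(PEG-p[:2]),0])*1000; print("peg in tool",rel.round(1))
f=cams.grab_frame("side"); cv2.imwrite("pics/s3.png",cv2.resize(f["color"][150:250,290:420],None,fx=5,fy=5,interpolation=2))
```

```text
t 3.07 p [0.4791 0.0371 0.039 ] yawY 150.4 xaxis [ 0.001  0.001 -1.   ] F [-0.7  1.4  0.2] w 0.0001 q [ 0.08  0.14 -0.51  0.92  0.    0.59]
peg in tool [ 1.000e-01 -6.640e+01  1.178e+02]
```

View pics/s3.png

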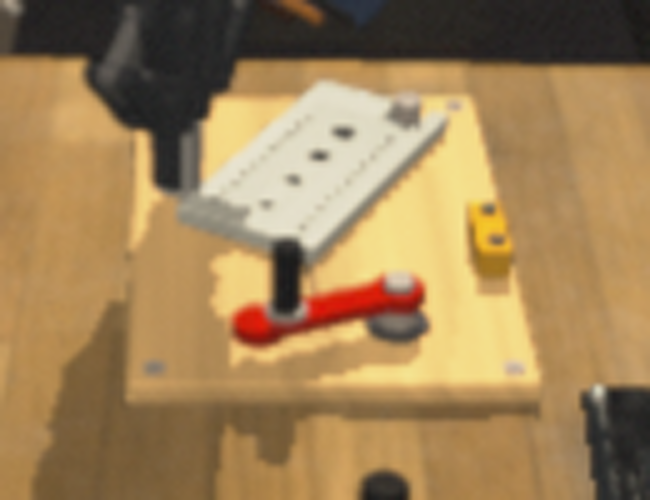

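The template is turning, with the finger at about (175,185) on its near edge and the notch still on the peg. I continue.

{"name": "arm_command", "arguments": {
  "commands": [1,-5.2,-2.7,-2.5,0,0,0,0.5,-5.2,-2.7,-2.5,0,0,0,0,-5.2,-2.7,-2.5,0,0,0,0,-5.2,-2.7,-2.5,0,0,0,0,-5.2,-2.7,-2.5,0,0,0,0,-5.2,-2.7,-2.5,0,0,0,0,-5.2,-2.7,-2.5,0,0,0,0,-5.2,-2.7,-2.5,0,0,0]
}}

```text
time_s: 3.78
tool_pos: [0.5094, 0.0021, 0.0371]
ee_rot: [-0.456, 0.541, 0.456, 0.54]
wrist_force: [-2.7, -0.3, 1.4]
gripper_width: 0.0004
```

Run:
```python
from h import *
p,M=st()
rel=M.T@np.array([*(PEG-p[:2]),0])*1000; print("peg in tool",rel.round(1))
f=cams.grab_frame("side"); a=cv2.resize(f["color"][150:250,290:420],None,fx=5,fy=5,interpolation=2); cv2.imwrite("pics/s4.png",a)
```

```text
t 3.78 p [0.5094 0.0021 0.0371] yawY 170.3 xaxis [-0.001 -0.    -1.   ] F [-2.7 -0.3  1.4] w 0.0004 q [ 0.    0.19 -0.45  0.93 -0.    0.17]
peg in tool [-1.000e-01 -6.680e+01  1.175e+02]
```

View pics/s4.png

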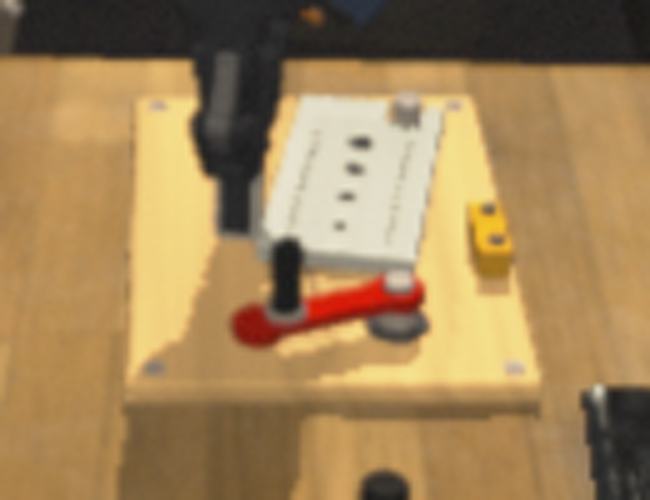

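{"name": "arm_command", "arguments": {
  "commands": [0,-3.5,-1.9,-1.7,0,0,0,0,-3.5,-1.9,-1.7,0,0,0,0,-3.5,-1.9,-1.7,0,0,0,0,-3.5,-1.9,-1.7,0,0,0,0,-3.5,-1.9,-1.7,0,0,0,0,-3.5,-1.9,-1.7,0,0,0,0,0,0,0,0,0,0,0,0,0,0,0,0,0]
}}

```text
time_s: 4.5
tool_pos: [0.5296, -0.0108, 0.0371]
ee_rot: [0.502, -0.498, -0.501, -0.499]
wrist_force: [-1.6, 0.2, -0.2]
gripper_width: -0.0001
```

Run:
```python
from h import *
p,M=st()
rel=M.T@np.array([*(PEG-p[:2]),0])*1000; print("peg in tool",rel.round(1))
for n in("side","top"):
    f=cams.grab_frame(n); a=f["color"][150:250,290:420] if n=="side" else f["color"][110:220,200:350]; cv2.imwrite(f"pics/{n}5.png",cv2.resize(a,None,fx=5,fy=5,interpolation=2))
```

```text
t 4.5 p [ 0.5296 -0.0108  0.0371] yawY -179.6 xaxis [ 0.001  0.    -1.   ] F [-1.6  0.2 -0.2] w -0.0001 q [-0.02  0.22 -0.41  0.94  0.   -0.03]
peg in tool [ 1.000e-01 -6.610e+01  1.171e+02]
```

View pics/side5.png

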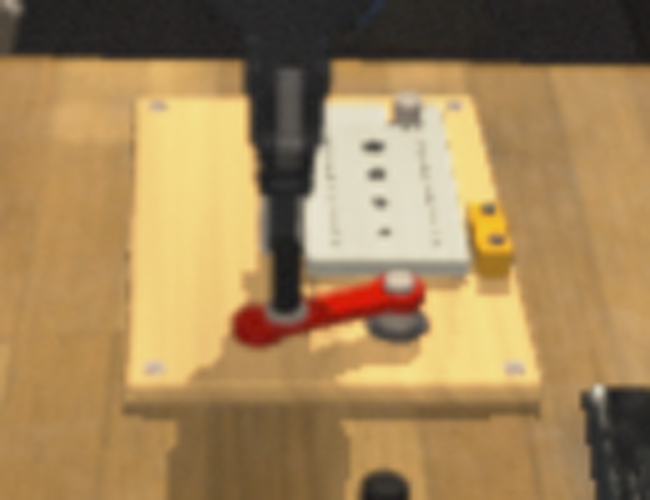

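View pics/top5.png

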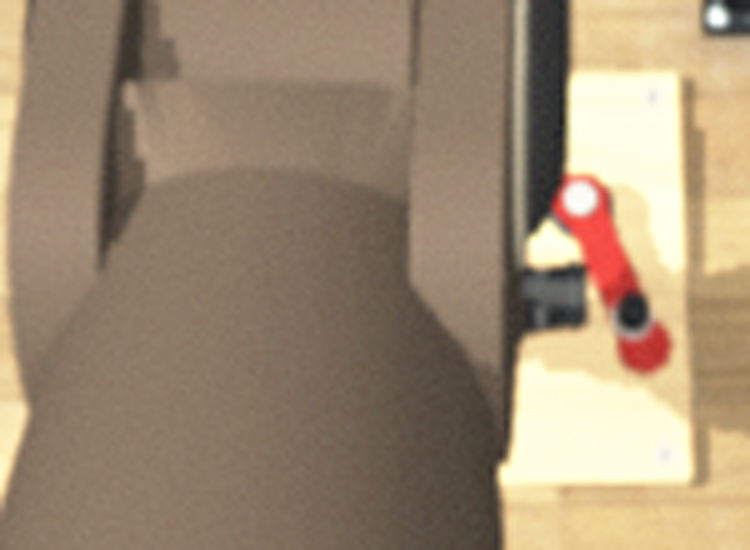

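{"name": "arm_command", "arguments": {
  "commands": [0,-1,-0.4,-0.4,0,0,0,0,-0.8,-0.4,-0.4,0,0,0,0,-0.7,-0.2,-0.4,0,0,0,0,0,0,0,0,0,0,0,0,0,0,0,0,0,0,0,0,0,0,0,0,0,0,0,0,0,0,0,0,0,0,0,0,0,0]
}}

```text
time_s: 5.27
tool_pos: [0.5317, -0.0118, 0.0368]
ee_rot: [-0.507, 0.493, 0.507, 0.493]
wrist_force: [-1.5, -0.2, 1.3]
gripper_width: -0.0002
```

{"name": "arm_command", "arguments": {
  "commands": [0,-0.5,0,0,0,0,0,0,-0.5,0,0,0,0,0,0,0,0,0,0,0,0,0,0,0,0,0,0,0,0,0,0,0,0,0,0,0,0,0,0,0,0,0,0,0,0,0,0,0,0,0,0,0,0,0,0,0]
}}

```text
time_s: 5.93
tool_pos: [0.5326, -0.0118, 0.0367]
ee_rot: [-0.507, 0.493, 0.507, 0.492]
wrist_force: [-2.7, -2.4, -0.2]
gripper_width: -0.0003
```

{"name": "arm_command", "arguments": {
  "commands": [0,-0.5,0,0,0,0,0,0,-0.5,0,0,0,0,0,0,0,0,0,0,0,0,0,0,0,0,0,0,0,0,0,0,0,0,0,0,0,0,0,0,0,0,0,0,0,0,0,0,0,0,0,0,0,0,0,0,0]
}}

```text
time_s: 6.6
tool_pos: [0.5328, -0.0118, 0.0366]
ee_rot: [-0.507, 0.493, 0.508, 0.492]
wrist_force: [-6.4, -2.5, 2.6]
gripper_width: 0.0
```

{"name": "arm_command", "arguments": {
  "commands": [0,-0.5,0,0,0,0,0,0,-0.5,0,0,0,0,0,0,0,0,0,0,0,0,0,0,0,0,0,0,0,0,0,0,0,0,0,0,0,0,0,0,0,0,0,0,0,0,0,0,0,0,0,0,0,0,0,0,0]
}}

```text
time_s: 7.27
tool_pos: [0.5329, -0.0117, 0.0366]
ee_rot: [-0.506, 0.494, 0.508, 0.492]
wrist_force: [-8.8, -3.1, 4.7]
gripper_width: 0.0
```

Run:
```python
from h import *
p,M=st()
f=cams.grab_frame("side"); cv2.imwrite("pics/s6.png",cv2.resize(f["color"][160:215,340:405],None,fx=10,fy=10,interpolation=2))
```

```text
t 7.27 p [ 0.5329 -0.0117  0.0366] yawY -178.3 xaxis [-0.004 -0.    -1.   ] F [-8.8 -3.1  4.7] w 0.0 q [-0.02  0.23 -0.4   0.94 -0.   -0.05]
```

View pics/s6.png

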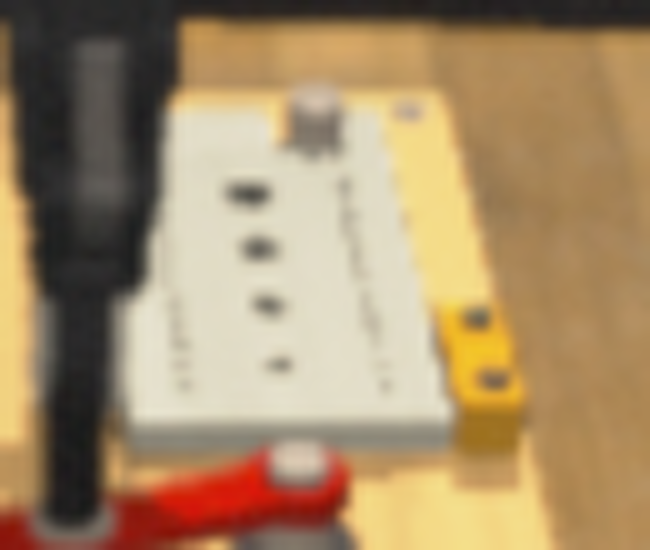

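The template's far edge lies against the brass stop, at (445,310–450). The measured force has risen to 9 N with no further motion. I back off, then measure it in the top view.

{"name": "arm_command", "arguments": {
  "commands": [0,5,0,0,0,0,0,0,8,0,0,0,0,0,0,12,0,0,0,0,0,-12,0,0,0,0,0,0,-25,0,0,0,0,0,0,-25,0,0,0,0,0,0,-25,0,0,0,0,0,0,-10,10,0,0,0,0,0]
}}

```text
time_s: 7.98
tool_pos: [0.5025, -0.0124, 0.1374]
ee_rot: [0.509, -0.491, -0.506, -0.494]
wrist_force: [0.6, -0.0, 0.5]
gripper_width: 0.0002
```

Run:
```python
from h import *
h=np.radians(200.2)+A; u=np.array([np.cos(h),np.sin(h)]); t=np.array([-u[1],u[0]])
print("handle",PIV+.055*u); goto(PIV+.055*u+.03*t,.12,np.degrees(h)+90)
```

```text
handle [ 0.52872193 -0.08914136]
t 7.98 p [ 0.5025 -0.0124  0.1374] yawY -178.3 xaxis [ 0.007  0.001 -1.   ] F [ 0.6 -0.   0.5] w 0.0002 q [-0.03  0.1  -0.32  1.14  0.   -0.05]
shift tool mm [  17.7  -34.  -105.7]
turn tool x deg (down) -110.1
```

{"name": "arm_command", "arguments": {
  "commands": [0,-4,-13,0,0,0,0,0,-4,-13,0,0,0,0,0,-4,-13,0,0,0,0,0,-4,-13,0,0,0,0,0,-4,-13,0,0,0,0,0,-4,-13,0,0,0,0,0,-5,-14,0,0,0,0,0,-5,-14,0,0,0,0]
}}

```text
time_s: 8.65
tool_pos: [0.5373, -0.1192, 0.1334]
ee_rot: [-0.507, 0.493, 0.507, 0.493]
wrist_force: [0.4, -0.1, 0.3]
gripper_width: -0.0001
```

{"name": "arm_command", "arguments": {
  "commands": [0,0,0,-6.9,0,0,0,0,0,0,-6.9,0,0,0,0,0,0,-6.9,0,0,0,0,0,0,-6.9,0,0,0,0,0,0,-6.9,0,0,0,0,0,0,-6.9,0,0,0,0,0,0,-6.9,0,0,0,0,0,0,-6.9,0,0,0]
}}

```text
time_s: 9.32
tool_pos: [0.5373, -0.1185, 0.1335]
ee_rot: [-0.678, 0.2, 0.678, 0.2]
wrist_force: [0.7, -1.1, 0.1]
gripper_width: -0.0003
```

{"name": "arm_command", "arguments": {
  "commands": [0,0,0,-6.9,0,0,0,0,0,0,-6.9,0,0,0,0,0,0,-6.9,0,0,0,0,0,0,-6.9,0,0,0,0,0,0,-6.9,0,0,0,0,0,0,-6.9,0,0,0,0,0,0,-6.9,0,0,0,0,0,0,-6.9,0,0,0]
}}

```text
time_s: 9.98
tool_pos: [0.5373, -0.1185, 0.1336]
ee_rot: [-0.694, -0.137, 0.694, -0.137]
wrist_force: [0.2, 1.2, -0.1]
gripper_width: 0.0003
```

Run:
```python
from h import *
h=np.radians(200.2)+A; u=np.array([np.cos(h),np.sin(h)]); t=np.array([-u[1],u[0]])
goto(PIV+.055*u+.03*t,.065,np.degrees(h)+90)
for n in("side","top"):
    f=cams.grab_frame(n); a=f["color"][150:250,290:420] if n=="side" else f["color"][110:220,200:350]; cv2.imwrite(f"pics/{n}7.png",cv2.resize(a,None,fx=5,fy=5,interpolation=2))
```

```text
t 9.98 p [ 0.5373 -0.1185  0.1336] yawY -67.6 xaxis [-0.  0. -1.] F [ 0.2  1.2 -0.1] w 0.0003 q [-0.22  0.2  -0.22  1.16  0.   -2.18]
shift tool mm [68.6 -0.4 -2.9]
turn tool x deg (down) 0.6
```

View pics/side7.png

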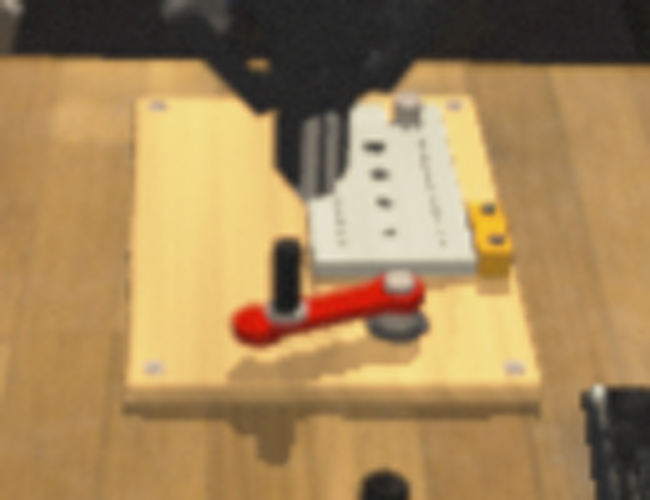

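View pics/top7.png

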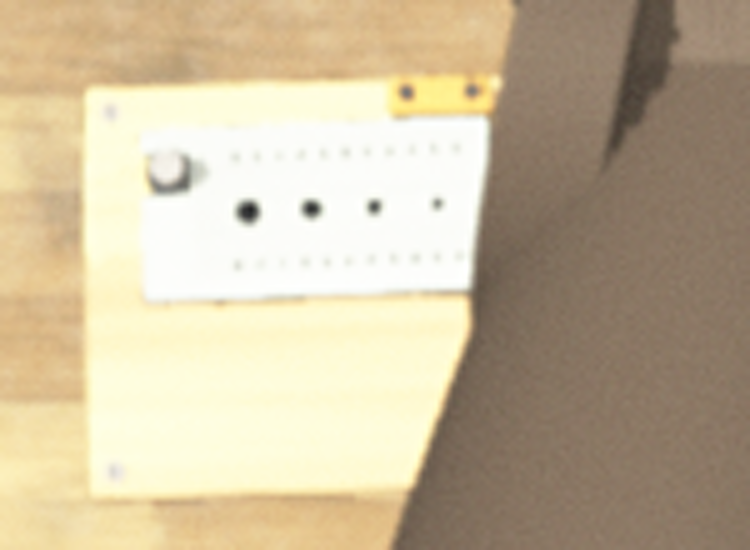

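Run:
```python
from h import *
f=cams.grab_frame("top")
g=cv2.cvtColor(f["color"],cv2.COLOR_BGR2HSV)
m=((g[...,1]<32)&(g[...,2]>170)).astype(np.uint8)
Ri=np.array([[np.cos(A),-np.sin(A)],[np.sin(A),np.cos(A)]])
S=g[...,1].astype(float)
def edge(rows):
    out=[]
    for c in range(246,288,2) if rows[0]>150 else list(range(240,274,2)):
        s=S[rows[0]:rows[1],c]; T=32
        i=[k for k in range(len(s)-1) if (s[k]-T)*(s[k+1]-T)<0][0]
        out.append((c,rows[0]+i+(s[i]-T)/(s[i]-s[i+1])))
    P=(ray(f,out,.022)[:,:2]-C)@Ri*1000
    k=np.polyfit(P[:,1],P[:,0],1); r=P[:,0]-np.polyval(k,P[:,1]); print("slope deg",np.degrees(np.arctan(k[0])).round(2),"x at y=90,-48",np.polyval(k,[90,-48]).round(1),"rms",r.std().round(2))
edge((129,140));edge((160,175))
print("home corners px zoom",[((proj(f,[*wB(*q),.022])[0]-[200,110]+.5)*5-.5).round(0) for q in((70,102),(70,-48),(-5,102),(-5,-48))])
```

```text
Traceback (most recent call last):
IndexError: list index out of range
```

Run:
```python
from h import *
f=cams.grab_frame("top")
S=cv2.cvtColor(f["color"],cv2.COLOR_BGR2HSV)[...,1].astype(float)
Ri=np.array([[np.cos(A),-np.sin(A)],[np.sin(A),np.cos(A)]])
print(S[128:140,250],S[164:176,250])
def edge(r0,r1,cols,z,T):
    out=[]
    for c in cols:
        s=S[r0:r1,c]
        i=[k for k in range(len(s)-1) if (s[k]-T)*(s[k+1]-T)<0]
        if i: i=i[0]; out.append((c,r0+i+(s[i]-T)/(s[i]-s[i+1])))
    P=(ray(f,out,z)[:,:2]-C)@Ri*1000
    k=np.polyfit(P[:,1],P[:,0],1); r=P[:,0]-np.polyval(k,P[:,1]); print(len(out),"slope deg",np.degrees(np.arctan(k[0])).round(2),"x at y=90,-48",np.polyval(k,[90,-48]).round(1),"rms",r.std().round(2))
edge(129,138,range(236,274,2),.022,32);edge(163,175,range(234,290,2),.022,32);
edge(122,130,range(222,274,2),.012,75)
edge(204,215,range(222,280,2),.012,75)
print("home corners px zoom",[((proj(f,[*wB(*q),.022])[0]-[200,110]+.5)*5-.5).round(0) for q in((70,102),(70,-48),(-5,102),(-5,-48))])
```

```text
[33. 30. 31. 31. 33. 29. 25. 14.  4.  3.  3.  4.] [ 3.  3.  1.  2.  3. 12. 63. 56. 44. 38. 42. 46.]
9 slope deg 3.73 x at y=90,-48 [77.5 68.5] rms 1.91
28 slope deg -0.76 x at y=90,-48 [-6.9 -5. ] rms 0.28
23 slope deg -0.24 x at y=90,-48 [88.8 89.4] rms 0.5
28 slope deg -0.31 x at y=90,-48 [-88.7 -88. ] rms 0.28
home corners px zoom [array([144., 124.]), array([494., 115.]), array([146., 298.]), array([498., 288.])]
```

Run:
```python
from h import *
f=cams.grab_frame("top")
g=cv2.cvtColor(f["color"],cv2.COLOR_BGR2HSV); S=g[...,1].astype(float)
Ri=np.array([[np.cos(A),-np.sin(A)],[np.sin(A),np.cos(A)]])
def edge(r0,r1,cols,z,T):
    out=[]
    for c in cols:
        s=S[r0:r1,c]
        i=[k for k in range(len(s)-1) if (s[k]-T)*(s[k+1]-T)<0]
        if i: i=i[0]; out.append((c,r0+i+(s[i]-T)/(s[i]-s[i+1])))
    P=(ray(f,out,z)[:,:2]-C)@Ri*1000
    for _ in range(3):
        k=np.polyfit(P[:,1],P[:,0],1); r=abs(P[:,0]-np.polyval(k,P[:,1])); P=P[r<2*r.mean()+.1]
    print(len(P),"slope deg",np.degrees(np.arctan(k[0])).round(2),"x at y=90,-4,-48",np.polyval(k,[90,-4,-48]).round(1),"rms",r.std().round(2))
for T in (12,16,20): edge(130,138,range(242,275),.022,T)
for T in (12,20,30): edge(164,174,range(232,290),.022,T)
for T in (80,85,90):edge(121,130,range(222,274,1),.012,T)
for T in (65,75,):edge(204,215,range(222,280,1),.012,T)
```

```text
29 slope deg -1.12 x at y=90,-4,-48 [67.  68.8 69.7] rms 0.22
26 slope deg -0.95 x at y=90,-4,-48 [67.9 69.4 70.1] rms 0.2
29 slope deg -0.76 x at y=90,-4,-48 [68.7 69.9 70.5] rms 0.28
56 slope deg -0.82 x at y=90,-4,-48 [-5.8 -4.4 -3.8] rms 0.2
55 slope deg -0.77 x at y=90,-4,-48 [-6.2 -4.9 -4.3] rms 0.17
57 slope deg -0.75 x at y=90,-4,-48 [-6.7 -5.5 -4.9] rms 0.15
41 slope deg -0.11 x at y=90,-4,-48 [89.3 89.5 89.6] rms 0.28
30 slope deg 3.94 x at y=90,-4,-48 [94.3 87.8 84.8] rms 0.52
34 slope deg 2.13 x at y=90,-4,-48 [95.9 92.4 90.7] rms 1.39
51 slope deg -0.46 x at y=90,-4,-48 [-88.  -87.2 -86.8] rms 0.12
48 slope deg -0.34 x at y=90,-4,-48 [-88.8 -88.3 -88. ] rms 0.1
```

The template is home. The near-edge fit is within about 0.5° of the board and the far edge sits at x ≈ 70 mm at the stop. The rest of the difference fits the peg's play. Now I lower behind the handle.

{"name": "arm_command", "arguments": {
  "commands": [6,0,-0.5,0,0,0,0,10,0,-0.5,0,0,0,0,10,0,-0.5,0,0,0,0,10,0,-0.5,0,0,0,0,10,0,-0.5,0,0,0,0,10,0,0,0,0,0,0,10,0,0,0,0,0,0,3,0,0,0,0,0,0]
}}

```text
time_s: 10.9
tool_pos: [0.5381, -0.1164, 0.0625]
ee_rot: [-0.693, -0.136, 0.695, -0.135]
wrist_force: [-0.3, -0.3, 0.1]
gripper_width: 0.0002
```

Run:
```python
from h import *
p,M=st(); print((M.T@np.array([*(PIV-p[:2]),0])*1000).round(1))
for n in("side",):
    f=cams.grab_frame(n); a=f["color"][150:250,290:420]; cv2.imwrite(f"pics/{n}8.png",cv2.resize(a,None,fx=5,fy=5,interpolation=2))
```

```text
t 10.9 p [ 0.5381 -0.1164  0.0625] yawY -67.9 xaxis [-0.003  0.001 -1.   ] F [-0.3 -0.3  0.1] w 0.0002 q [-0.21  0.24 -0.32  1.01  0.   -2.17]
[ -0.1 -28.5 -56.5]
```

View pics/side8.png

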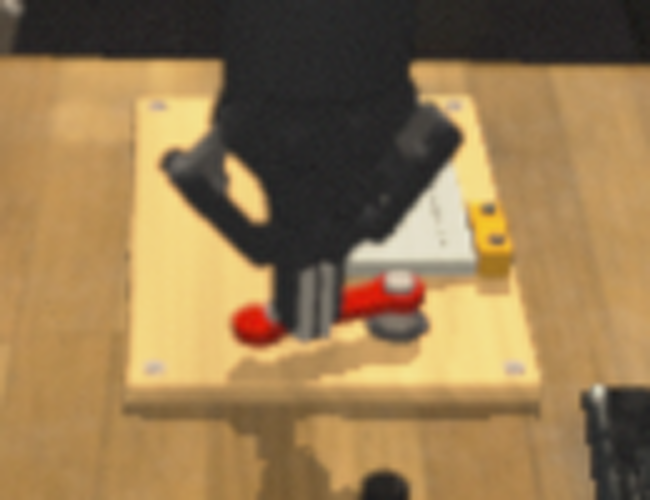

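{"name": "arm_command", "arguments": {
  "commands": [0,-4,0,0,0,0,0,0,-4,0,0,0,0,0,0,-3,0.9,3,0,0,0,0,-3,0.9,3,0,0,0,0,-3,0.9,3,0,0,0,0,-3,0.9,3,0,0,0,0,-3,0.9,3,0,0,0,0,-3,0.9,3,0,0,0]
}}

```text
time_s: 11.62
tool_pos: [0.5265, -0.0932, 0.0656]
ee_rot: [0.707, 0.024, -0.706, 0.025]
wrist_force: [-1.2, 0.3, -0.4]
gripper_width: -0.0002
```

Run:
```python
from h import *
p,M=st(); print((M.T@np.array([*(PIV-p[:2]),0])*1000).round(1))
for n in("side",):
    f=cams.grab_frame(n); a=f["color"][150:250,290:420]; cv2.imwrite(f"pics/{n}9.png",cv2.resize(a,None,fx=5,fy=5,interpolation=2))
```

```text
t 11.62 p [ 0.5265 -0.0932  0.0656] yawY -86.1 xaxis [ 0.001 -0.001 -1.   ] F [-1.2  0.3 -0.4] w -0.0002 q [-0.17  0.21 -0.36  1.   -0.   -1.81]
[  0.  -20.7 -54.9]
```

View pics/side9.png

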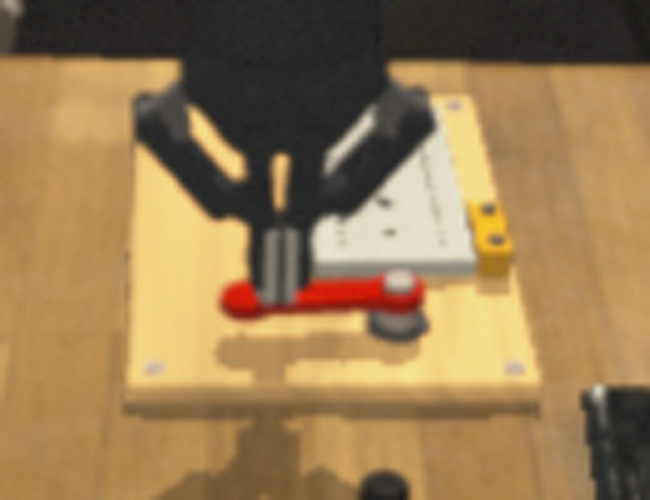

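{"name": "arm_command", "arguments": {
  "commands": [0,-3.4,1.1,3.5,0,0,0,0,-3.4,1.1,3.5,0,0,0,0,-3.4,1.1,3.5,0,0,0,0,-3.4,1.1,3.5,0,0,0,0,-3.4,1.1,3.5,0,0,0,0,-3.4,1.1,3.5,0,0,0,0,-3.4,1.1,3.5,0,0,0,0,-3.4,1.1,3.5,0,0,0]
}}

```text
time_s: 12.33
tool_pos: [0.5217, -0.0652, 0.0655]
ee_rot: [0.692, -0.147, -0.691, -0.147]
wrist_force: [-0.9, -0.9, 0.7]
gripper_width: 0.0001
```

{"name": "arm_command", "arguments": {
  "commands": [0,-3.4,1.1,3.5,0,0,0,0,-3.4,1.1,3.5,0,0,0,0,-3.4,1.1,3.5,0,0,0,0,-3.4,1.1,3.5,0,0,0,0,-3.4,1.1,3.5,0,0,0,0,-3.4,1.1,3.5,0,0,0,0,-3.4,1.1,3.5,0,0,0,0,-3.4,1.1,3.5,0,0,0]
}}

```text
time_s: 13.0
tool_pos: [0.5305, -0.0381, 0.0654]
ee_rot: [0.636, -0.31, -0.635, -0.31]
wrist_force: [-1.6, -0.1, 0.8]
gripper_width: -0.0001
```

Run:
```python
from h import *
p,M=st(); print((M.T@np.array([*(PIV-p[:2]),0])*1000).round(1))
for n in("side",):
    f=cams.grab_frame(n); a=f["color"][150:250,290:420]; cv2.imwrite(f"pics/{n}10.png",cv2.resize(a,None,fx=5,fy=5,interpolation=2))
```

```text
t 13.0 p [ 0.5305 -0.0381  0.0654] yawY -142.0 xaxis [ 0. -0. -1.] F [-1.6 -0.1  0.8] w -0.0001 q [-0.07  0.21 -0.36  1.   -0.   -0.73]
[  0.  -20.  -54.5]
```

View pics/side10.png

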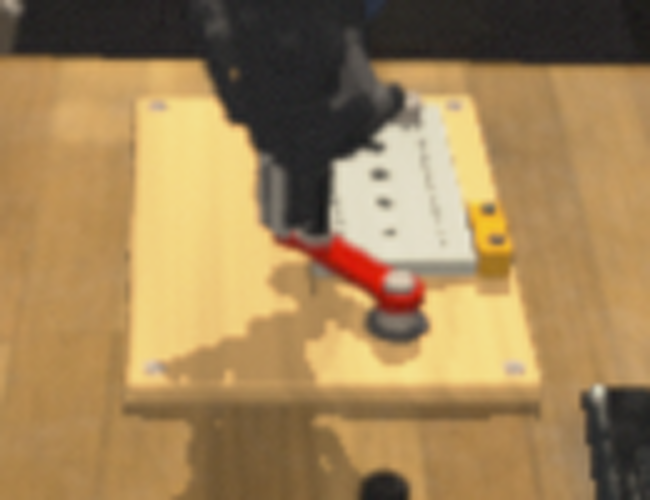

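The keeper is swinging over the template's right end. Next comes the remaining 36° or so, finishing slowly.

{"name": "arm_command", "arguments": {
  "commands": [0,-3.4,1.1,3.5,0,0,0,0,-3.4,1.1,3.5,0,0,0,0,-3.4,1.1,3.5,0,0,0,0,-3.4,1.1,3.5,0,0,0,0,-3.4,1.1,3.5,0,0,0,0,-3.4,1.1,3.5,0,0,0,0,-3.4,1.1,3.5,0,0,0,0,-3.4,1.1,3.5,0,0,0]
}}

```text
time_s: 13.72
tool_pos: [0.551, -0.0185, 0.0653]
ee_rot: [-0.542, 0.454, 0.542, 0.454]
wrist_force: [-1.9, 0.6, -0.1]
gripper_width: -0.0
```

{"name": "arm_command", "arguments": {
  "commands": [0,-1.4,0.5,1.5,0,0,0,0,-1.4,0.5,1.5,0,0,0,0,-1.4,0.5,1.5,0,0,0,0,-1.4,0.5,1.5,0,0,0,0,0,0,0,0,0,0,0,0,0,0,0,0,0,0,0,0,0,0,0,0,0,0,0,0,0,0,0]
}}

```text
time_s: 14.38
tool_pos: [0.5564, -0.0162, 0.065]
ee_rot: [0.518, -0.482, -0.518, -0.482]
wrist_force: [-0.3, -0.3, -0.2]
gripper_width: 0.0004
```

{"name": "arm_command", "arguments": {
  "commands": [0,-0.7,0.2,0.6,0,0,0,0,-0.7,0.2,0.6,0,0,0,0,-0.7,0.2,0.6,0,0,0,0,0,0,0,0,0,0,0,0,0,0,0,0,0,0,0,0,0,0,0,0,0,0,0,0,0,0,0,0,0,0,0,0,0,0]
}}

```text
time_s: 15.05
tool_pos: [0.5584, -0.0154, 0.0648]
ee_rot: [0.51, -0.49, -0.51, -0.49]
wrist_force: [0.9, 0.2, -0.2]
gripper_width: 0.0001
```

Run:
```python
from h import *
p,M=st(); print((M.T@np.array([*(PIV-p[:2]),0])*1000).round(1))
for n in("side",):
    f=cams.grab_frame(n); a=f["color"][150:250,290:420]; cv2.imwrite(f"pics/{n}11.png",cv2.resize(a,None,fx=5,fy=5,interpolation=2))
```

```text
t 15.05 p [ 0.5584 -0.0154  0.0648] yawY -177.7 xaxis [ 0.  0. -1.] F [ 0.9  0.2 -0.2] w 0.0001 q [-0.03  0.25 -0.3   1.01  0.   -0.07]
[ -0.  -19.3 -54.1]
```

View pics/side11.png

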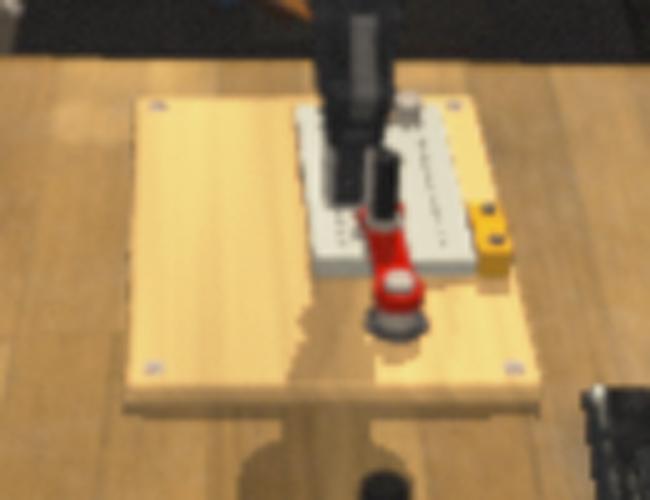

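{"name": "arm_command", "arguments": {
  "commands": [0,-0.8,0,0,0,0,0,0,-0.8,0,0,0,0,0,0,-0.8,0,0,0,0,0,0,0,0,0,0,0,0,0,0,0,0,0,0,0,0,0,0,0,0,0,0,0,0,0,0,0,0,0,0,0,0,0,0,0,0]
}}

```text
time_s: 15.77
tool_pos: [0.5608, -0.0154, 0.0648]
ee_rot: [0.51, -0.49, -0.51, -0.49]
wrist_force: [-0.4, 0.3, -0.7]
gripper_width: 0.0
```

{"name": "arm_command", "arguments": {
  "commands": [0,-0.5,0,0,0,0,0,0,-0.5,0,0,0,0,0,0,-0.5,0,0,0,0,0,0,0,0,0,0,0,0,0,0,0,0,0,0,0,0,0,0,0,0,0,0,0,0,0,0,0,0,0,0,0,0,0,0,0,0]
}}

```text
time_s: 16.43
tool_pos: [0.5611, -0.0154, 0.0647]
ee_rot: [-0.509, 0.491, 0.51, 0.489]
wrist_force: [-6.6, -1.6, 3.5]
gripper_width: 0.0005
```

The keeper is at its end stop: motion halted at x = 0.561 with the force rising to 7 N. I retreat.

{"name": "arm_command", "arguments": {
  "commands": [0,4,0,0,0,0,0,0,8,0,0,0,0,0,0,12,0,0,0,0,0,-10,8,0,0,0,0,0,-25,0,0,0,0,0,0,-30,0,0,0,0,0,0,-30,0,0,0,0,0,0,-30,0,0,0,0,0,0]
}}

```text
time_s: 17.1
tool_pos: [0.5297, -0.0166, 0.1921]
ee_rot: [0.51, -0.49, -0.51, -0.49]
wrist_force: [1.1, 0.0, 0.5]
gripper_width: 0.0001
```

{"name": "arm_command", "arguments": {
  "commands": [0,10,20,0,0,0,0,0,15,35,0,0,0,0,0,15,35,0,0,0,0,0,15,35,0,0,0,0,0,15,35,0,0,0,0,0,15,35,0,0,0,0,0,15,35,0,0,0,0,0,10,30,0,0,0,0]
}}

```text
time_s: 17.77
tool_pos: [0.4083, 0.2405, 0.191]
ee_rot: [0.51, -0.489, -0.51, -0.49]
wrist_force: [0.7, 0.1, -0.7]
gripper_width: 0.0001
```

Run:
```python
from h import *
p,M=st()
for n in("side","top"):
    f=cams.grab_frame(n); a=f["color"][150:250,290:420] if n=="side" else f["color"][110:220,200:350]; cv2.imwrite(f"pics/{n}12.png",cv2.resize(a,None,fx=5,fy=5,interpolation=2)); cv2.imwrite(f"pics/{n}12f.png",f["color"])
print("exp pivot/handle top",[((proj(f,P)[0]-[200,110]+.5)*5-.5).round() for P in([*PIV,.036],[*wB(30,-30),.069],[*wB(30,-30),.033],[*wB(30,-5),.033])])
```

```text
t 17.77 p [0.4083 0.2405 0.191 ] yawY -177.7 xaxis [ 0.001  0.001 -1.   ] F [ 0.7  0.1 -0.7] w 0.0001 q [ 0.53  0.04 -0.27  1.26  0.    0.49]
exp pivot/handle top [array([583., 198.]), array([447., 187.]), array([452., 203.]), array([393., 205.])]
```

View pics/top12.png

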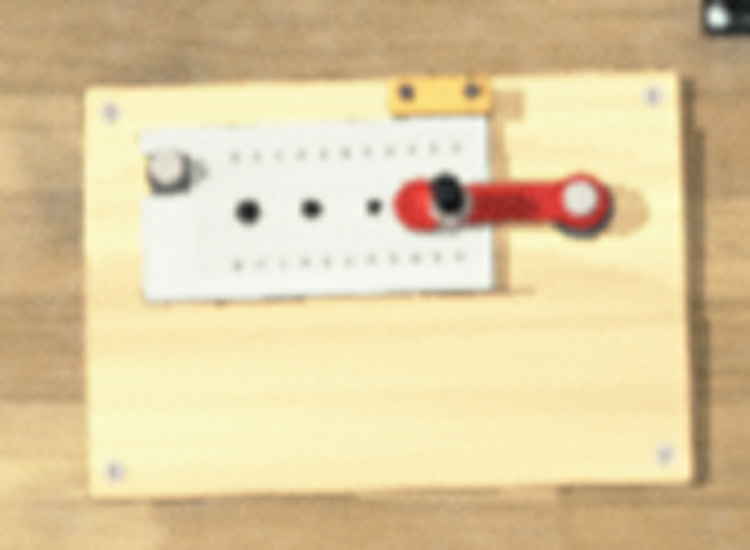

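View pics/top12f.png

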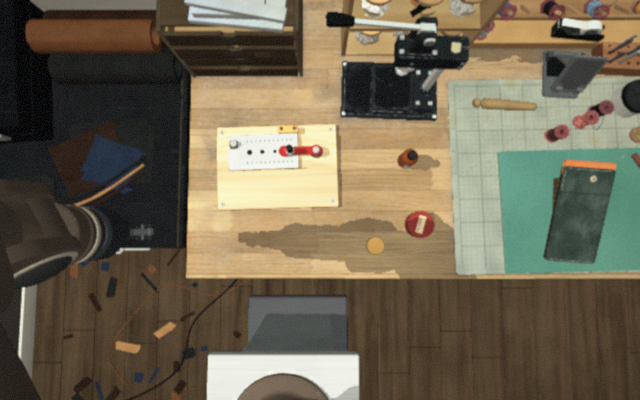

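View pics/side12.png

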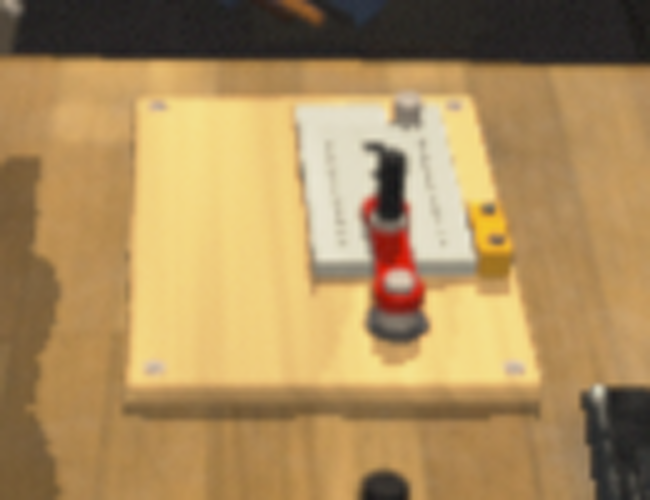

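```bash
python3 -c "
from station import job
print(job.close_job())"
```

```text
the job is handed in; nothing more can be done
None
```

The template lies against the brass stop with its notch still on the peg, and the keeper arm is swung right across it to its end stop. I handed the job in about 18 s into the 51 s, with the gripper well clear of everything.

- **Template:** I pushed its near edge by the free corner with the closed fingers, round an arc about the peg, until it met the stop. The push force had climbed to about 9 N with no further motion. In the last top view the notch is on the peg and the far edge is at the stop.
- **Keeper:** I pushed the black handle round until it stopped moving, with the force rising to about 7 N. The last pictures show it pointing along the board's +y, with the handle within a few millimetres of where it should end.
- **Bystanders:** The tin, beeswax and dye bottle are where they were in the first picture.

**Checks that disagreed:**
- The template started about 0.76 rad from home, not the 0.25–0.55 rad stated. I went by the measurement.
- After the push, edge fits put the template about 0.5° past parallel with the board. That could leave a gap of roughly 0.4 mm at one end of the stop. It is within the peg's play and close to the measurement error, so I left it.

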